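Click the UV torch on and shut the viewing box

TASK

Get the UV viewing box ready to look at the plate in it: pick up the UV torch and click it on by pressing its green tail button, not with the fingers but against something fixed such as the flat front of the screwed-down box, until the button stays in. Then lay the torch in the two white saddles in the box's open bay with its lens facing the plate, let go, and push the amber guard shut until its catch clicks. Leave the two little dark dropper bottles standing where they are.

Things in the scene. Friction and masses are not known exactly. Their poses are not given: they have to be found in the camera images.
- torch_mid (a point): Centre of the loose UV torch (78 mm long without button, 160 g), which starts lying on the desk, this point 15 mm up. x runs along it from tail button to lens, z up as it lies. Middle 44 mm: grey knurled barrel, diameter 25 mm (grasp here). The last 17 mm at either end (dark head, dark tail cap) are hexagonal, 30 mm across flats, 35 mm across corners, so it does not roll.
- torch_lens (a point): Centre of the torch's violet lens, the face of its head, 39 mm from torch_mid along +x.
- button_tip (a point): Outer face of the green tail button (diameter 13 mm) on the torch's axis. Off: 47 mm from torch_mid along -x, 8 mm proud of the tail cap. On: 41 mm, 2 mm proud.
- torch_switch (a joint): Tail button travel in m: 0 off, 0.006 on. It clicks over centre: resists with about 6 N at first, less and less up to 3 mm, then gives way and snaps in to 6 mm by itself, where it stays; pressing again does nothing.
- viewer: UV viewing box, grey steel, screwed to the desk: 140 mm in x, 190 mm in y, 78 mm high; 91 mm over two guard rails along y on top (123 mm free between them). Origin: centre of its underside. Front wall (x = -70 mm) faces the robot. +y (left) half: bay open at the top, y = -15 to 81 mm inside. -y half: roofed hood with the white plate. The steel end post at +y carries the catch.
- front_face (a point): Point on the flat front wall of the box, 35 mm above the desk, in the wall's middle: a good place to press the torch's tail. Axes as the viewer's; the wall looks along -x.
- cradle (a point): Where torch_mid lies when the torch rests in the saddles: 34 mm from the viewer's origin along its +y, 32 mm above the desk; axes as the viewer's. Torch along y, lens to -y (plate). Two white saddles, 13 mm long, stand 30 mm either side along y, bottoms 17 mm above the desk, sides sloping from 26 mm apart to 39 mm apart 15 mm higher up; between them, round the barrel, is room for fingers.
- guard (a joint): How far the amber guard is open, in m: 0 shut, 0.12 fully open over the hood. A dark-framed amber pane, 119 x 116 x 5 mm, underside 80 mm above the desk, sliding along the box's y; it starts open, pushing it to +y shuts it. It slides with 1.5 N; from 13 mm to 7 mm before shut the ball catch takes up to about 7 N more, then draws it home.
- guard_bar (a point): Centre of the black grip bar across the top of the guard: 80 mm along the box's x, 12 mm along y, 24 mm high (85 to 109 mm above the desk). Moves with the guard; shut, it stands 39 mm from the viewer's origin along +y.
- catch_ball (a joint): How far the catch's steel ball, at the box's +y end, is pushed down, in m: 0 sprung up (free, or guard latched), up to 0.0035 while the guard's strike passes over it.
- dropper_bottle: Bystander: dark dropper bottle, diameter 36 mm, 77 mm high, standing left of the box's front; origin at its foot.
- small_bottle: Bystander: smaller dark dropper bottle, diameter 31 mm, 68 mm high, standing in front of the box's right part; origin at its foot.

How it is judged:
By the outcome, as a careful person would: the job done as asked, in the order asked, and still so for the second after the job is handed in, with the robot touching nothing.
It also fails if it takes over 54 s, if anything falls off the work surface, if the arm or the gripper's body presses on something with over 40 N, if the wrist force passes 120 N, or if a joint passes its speed limit or range.

ROBOT

A 6-joint arm with a two-finger parallel gripper is mounted at the origin on a cart in front of the work surface, level with it; the furniture and walls round the work are solid. World frame = base frame: x ahead of the robot, y to its left, z up, the work surface at z = 0. Lengths are in m, angles in rad, forces in N, time in s.
With the tool pointing down it reaches from about 0.3 to 0.95 m from the base axis. Payload 3.1 kg.
Tool frame: the origin (TCP) lies between the finger pads; the fingertips stand 11 mm ahead of it and the grasp point (between the pads) lies 8 mm behind it; x points along the fingers, y is the direction in which the jaws open and shut, and the axes are right-handed (so a half turn about x gives the same grasp; the last joint's range is limited). The gripper opens to 85 mm and grips with 20 to 120 N. Pads are 22 mm wide; open, the fingers measure 114 mm over their backs; the gripper's body (76 mm by 85 mm) begins 54 mm behind the grasp point. The pads swing forward as they close: fully open they stand 13 mm farther back than shut.
Start: joints at [-0.07, 0.308, 1.634, -0, 1.2, -0.07], TCP at [0.625, -0, 0.242] pointing down, gripper open.
Joint ranges: [-3.06, 3.06], [-0.79, 1.96], [0.05, 2.63], [-1.19, 4.34], [0.05, 2.64], [-2.94, 2.94]. Speed limits (rad/s): [2.79, 2.79, 3.14, 3.14, 3.14, 3.14].

INTERFACE

Orientations are given as a unit quaternion [x, y, z, w].
In Python, from bench import manip, viewer, workorder gives the robot as it stands. The module is installed in compiled form; this text tells all that it offers.
- The arm moves only by the shell command python3 -m inch 'ROWS' [OPENING] [FORCE]. ROWS is JSON, a list of rows, each a list of 2 entries, a list of its own where there are three numbers: the shift along the tool's x, y, z normalised to -1 to 1, where 1 is 0.05 m, then the turn about the tool's x normalised to -1 to 1, where 1 is 5 degrees. A call has 1 to 12 rows; each row shifts and turns the commanded pose from where the row before left it, along the tool's axes as they then stand; what a row does not reach is not made up. A row lasts 1/10 s, in which the tool goes at most 50 mm and 8.59 degrees, less where a joint would pass 70% of its speed; a pose out of reach is approached as far as the arm can. A call with a number of a shift or a turn outside -1 to 1 is refused whole. A call with a gripper value outside its range is refused whole. OPENING is the closure, from -1 (fully open) to 1 (shut), set as the call begins (- or left out, the last holds). The fingers move at their own pace and stop on an object; FORCE is the grip in N (left out, the last holds). Time passes only in rows, so rows that do not move let the fingers close. It gives the time, the measured TCP pose, the force and the opening at its end, in the units of the state.
- manip.state(): the state, without advancing time (a new reading comes with each control period).
- viewer.get_image(name): name is "scene" or "side" or "wrist"; returns the picture (384x512x3 uint8, blue, green, red); there is no depth.
- viewer.get_calibration(name): a dict with "K" (3x3 intrinsics, pixels), "k1" (the pictures are not rectified: a ray, as slopes to the right and down, at radius r is drawn at 1 + k1 r^2 times it, then the intrinsics apply), "position" and "rotation" of the camera in the world; the wrist camera has in their place "T_tool_cam" (4x4, takes a point from camera to tool coordinates, whose origin is the TCP and whose axes are the tool frame's). Camera axes: x right, y down, z forward; pixel columns grow to the right and rows downward; lengths in m; the calibration is good to about 2 mm. A picture is of the moment at which its call begins: read the wrist's pose just before it. get_calibration takes no time and is no camera call.
- workorder.hand_in(): hands the job in, once; it reports no verdict.
The state is a dict: "time": time; "q": joint angles; "joint_vel": joint speeds; "joint_torque": joint torques, N m; "tcp_pos": TCP position; "orientation": TCP orientation; "wrist_force": force on the tool from outside, world axes, zero at the start; "moment": the same for the moment, N m; "gripper_width": finger opening in m.
Only numpy, scipy, OpenCV 4.12 (cv2) and the standard library are available. Lean on these libraries where they do the work, as an engineer would, in place of code of your own. Each camera call takes 0.05 s, during which the arm holds its last target. There are 200 camera calls.

## Working session

There is one attempt and no reset: what is moved stays moved. The work goes in short steps, Python scripts to look and compute and a shell command to move; the robot and the scene stay as the last step left them, time stands still between calls to the robot, and variables do not carry over. Pictures are saved under pics/ and viewed, about 8 in all and at most 12, crops included, and the job is handed in when it is done.

```bash
mkdir -p pics; ls
cat > h.py <<'E'
import numpy as np, cv2
from scipy.spatial.transform import Rotation as R
from bench import manip, viewer, workorder
def cam(name, st=None):
    c=viewer.get_calibration(name); K=np.array(c["K"]); k1=c["k1"]
    if name=="wrist":
        st=st or manip.state(); T=np.eye(4); T[:3,:3]=R.from_quat(st["orientation"]).as_matrix(); T[:3,3]=st["tcp_pos"]
        T=T@np.array(c["T_tool_cam"]); return K,k1,T[:3,3],T[:3,:3]
    r=np.array(c["rotation"]); 
    if r.shape!=(3,3): r=R.from_quat(r).as_matrix()
    return K,k1,np.array(c["position"]),r
def ray(C,u,v):
    K,k1,p,r=C; xd=np.array([(u-K[0,2])/K[0,0],(v-K[1,2])/K[1,1]]); x=xd.copy()
    for _ in range(20): x=xd/(1+k1*(x@x))
    d=r@np.array([*x,1]); return p,d
def onz(C,u,v,z):
    p,d=ray(C,u,v); return p+d*(z-p[2])/d[2]
def proj(C,P):
    K,k1,p,r=C; c=r.T@(np.array(P)-p); x=c[:2]/c[2]; x=x*(1+k1*(x@x)); return K[0,0]*x[0]+K[0,2],K[1,1]*x[1]+K[1,2]
def snap(name,f=None):
    C=cam(name); im=viewer.get_image(name)
    if f: cv2.imwrite("pics/"+f,im)
    return C,im
E
python3 - <<'E'
from h import *
s=manip.state(); print(s["tcp_pos"],s["orientation"],s["gripper_width"],s["time"])
a=snap("scene","scene0.png"); b=snap("side","side0.png"); c=snap("wrist","wrist0.png")
for C in(a,b,c): print(C[0][0][0,0],C[0][1],C[0][2],C[0][3][:,2])
E
```

```text
pics
[6.24195125e-01 3.90411850e-05 2.41048407e-01] [ 0.49947571  0.50061497 -0.50052385  0.49938416] 0.08571865534198803 0.0
352.61374643486965 0.0008233271642614256 [ 0.03226433 -0.6182581   0.75387821] [ 0.47102143  0.42210457 -0.77457507]
358.48767014589004 -0.049674883263141914 [0.46309855 0.49913143 0.42567345] [-0.02432049 -0.92375166 -0.38221904]
278.9816024517908 -0.025511590812911402 [0.62410041 0.07053876 0.37268175] [-0.00131644 -0.27909397 -0.96026289]
```

Run:
```python
import cv2,numpy as np
a=[cv2.imread(f"pics/{n}0.png") for n in("scene","side","wrist")]
cv2.imwrite("pics/m0.png",cv2.resize(np.hstack(a[:2]),(800,300),interpolation=cv2.INTER_AREA))
```

```text
(no output)
```

View pics/scene0.png

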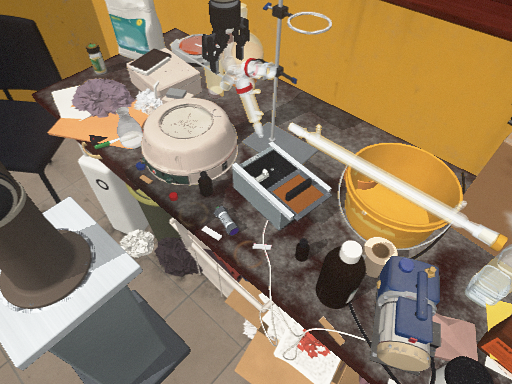

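View pics/side0.png

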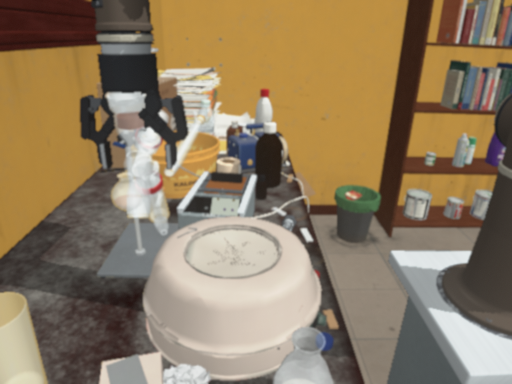

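The scene view shows the box around (280,185), the torch at (228,222), the bottles at (206,183) and (302,250), and a big bowl on the left. The side view mostly shows the bowl, which hides the torch. Next I'll crop in closer.

Run:
```python
import cv2,numpy as np
s=cv2.imread("pics/scene0.png");w=cv2.imread("pics/wrist0.png")
c=cv2.resize(s[125:275,190:340],(600,600),interpolation=cv2.INTER_CUBIC)
cv2.imwrite("pics/crop1.png",c)
```

```text
(no output)
```

View pics/crop1.png

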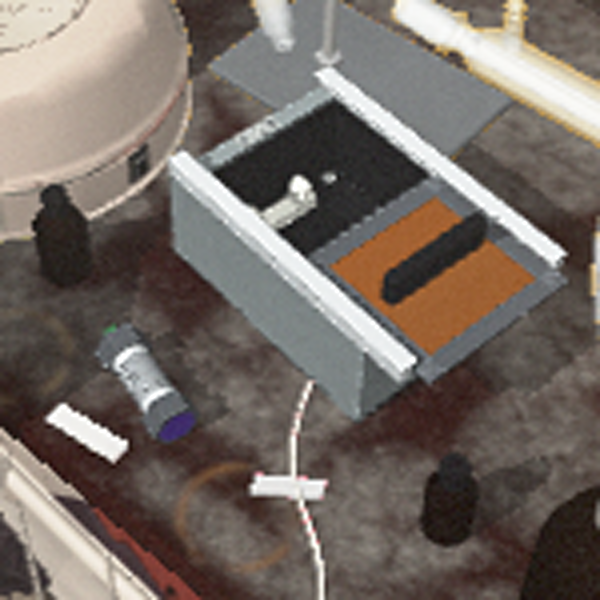

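View pics/wrist0.png

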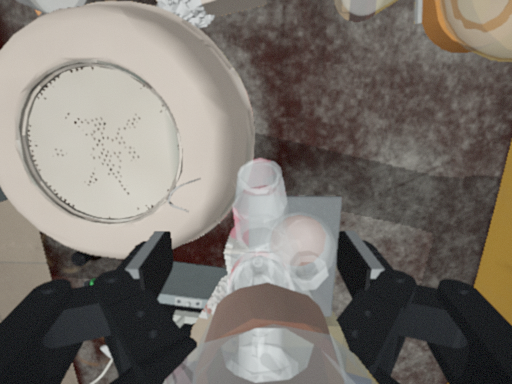

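The crop shows the torch with its green button at crop (110,328) and violet lens at (177,427). The box's front wall bottom runs (175,248) to (360,417), and the saddle and open guard are visible. The wrist view shows a clamp stand with glassware close under the gripper, so I need to be careful there. Now to measure.

Run:
```python
from h import *
C=cam("scene")
def p(n,u,v,z): print(n,np.round(onz(C,190+u/4-.375,125+v/4-.375,z),4))
p("wall bot L",175,248,0);p("wall bot R",360,417,0)
p("rail fl top",172,155,.091);p("rail fr top",415,365,.091);p("rail back l",320,70,.091);p("rail back r",565,258,.091)
p("rail fr out low",402,375,.085)
p("button",110,328,.015);p("lens",177,427,.015)
p("bottle1",63,278,0);p("bottle2",450,538,0);p("b1top",53,188,.077);p("b2top",455,458,.068)
p("bar l",392,293,.105);p("bar r",480,225,.105)
p("stand base rod",328,58,0.01)
p("base",208,68,0);p("base",412,190,0)
im=cv2.imread("pics/scene0.png");hsv=cv2.cvtColor(im,cv2.COLOR_BGR2HSV)
for n,lo,hi in(("violet",(115,90,40),(150,255,255)),("green",(45,90,40),(85,255,255))):
    m=cv2.inRange(hsv,lo,hi);m[:195]=0;m[240:]=0;m[:,:205]=0;m[:,250:]=0
    y,x=np.nonzero(m);print(n,len(x),x.mean(),y.mean(),onz(C,x.mean(),y.mean(),.015))
# clamp things: sight the rod top & burette tip 
print(C[2])
```

```text
wall bot L [ 0.4728 -0.1561  0.    ]
wall bot R [ 0.4499 -0.3411  0.    ]
rail fl top [ 0.4755 -0.1557  0.091 ]
rail fr top [ 0.4484 -0.3756  0.091 ]
rail back l [ 0.6018 -0.1752  0.091 ]
rail back r [ 0.5734 -0.3948  0.091 ]
rail fr out low [ 0.4415 -0.3722  0.085 ]
button [ 0.3861 -0.1811  0.015 ]
lens [ 0.3599 -0.2668  0.015 ]
bottle1 [ 0.4018 -0.1176  0.    ]
bottle2 [ 0.4189 -0.4354  0.    ]
b1top [ 0.4116 -0.109   0.077 ]
b2top [ 0.4267 -0.4235  0.068 ]
bar l [ 0.4716 -0.339   0.105 ]
bar r [ 0.5492 -0.3462  0.105 ]
stand base rod [ 0.686  -0.1169  0.01  ]
base [ 0.6232 -0.0478 -0.    ]
base [ 0.6273 -0.2457  0.    ]
violet 38 233.89473684210526 231.10526315789474 [ 0.36050264 -0.26632534  0.015     ]
green 3 217.66666666666666 206.66666666666666 [ 0.3869169  -0.18229687  0.015     ]
[ 0.03226433 -0.6182581   0.75387821]
```

```bash
python3 -m inch '[[[-0.7,0,0],0],[[-0.7,0,0],0],[[-0.6,0,0],0],[[0,-0.56,0.4],0.35],[[0,-0.56,0.4],0.4],[[0,-0.56,0.4],0.4],[[0,-0.56,0.4],0.4],[[0,-0.56,0.4],0.4],[[0,-0.56,0.4],0.4],[[0,-0.56,0.4],0.4],[[0,-0.56,0.4],0.4],[[0,0,0],0.4]]' -1 40
cat >> h.py <<'E'
def st():
    s=manip.state(); M=R.from_quat(s["orientation"]).as_matrix()
    print("t",round(s["time"],2),"tcp",np.round(s["tcp_pos"],4),"yaw",round(np.degrees(np.arctan2(M[1,1],M[0,1])),2),"w",round(s["gripper_width"],4),"F",np.round(s["wrist_force"],1),"q6",round(s["q"][5],2))
    return s,M
def go(P,yaw):
    "shift in tool units now, and turn units"
    s,M=st(); d=M.T@(np.array(P)-s["tcp_pos"])/.05
    y=np.degrees(np.arctan2(M[1,1],M[0,1])); print("units",np.round(d,2),"turn",round(-((yaw-y+180)%360-180)/5,2))
E
python3 - <<'E'
from h import *
go((.3724,-.229,.12),-17.5)
E
```

```text
time: 1.35
tcp_pos: [0.3811, -0.1328, 0.3418]
orientation: [-0.571, -0.416, 0.573, -0.415]
wrist_force: [0.6, 1.0, 0.1]
gripper_width: 0.0853
t 1.35 tcp [ 0.3811 -0.1328  0.3418] yaw -17.99 w 0.0853 F [0.6 1.  0.1] q6 -0.13
units [4.44 0.44 1.88] turn -0.1
```

```bash
python3 -m inch '[[[0,0.11,0.47],0],[[0,0.11,0.47],0],[[0,0.11,0.47],0],[[0,0.11,0.47],0],[[0.7,0,0],0],[[0.7,0,0],0],[[0.7,0,0],0],[[0.7,0,0],0],[[0,0,0],0],[[0,0,0],0]]' >/dev/null
python3 - <<'E'
from h import *
st(); C,im=snap("wrist","wrist1.png")
print(proj(C,(.3724,-.229,.015)))
hsv=cv2.cvtColor(im,cv2.COLOR_BGR2HSV)
for n,lo,hi in(("violet",(115,90,40),(150,255,255)),("green",(45,90,40),(85,255,255))):
    m=cv2.inRange(hsv,lo,hi);k,_,s,c=cv2.connectedComponentsWithStats(m)
    for i in range(1,k):
        if s[i,4]>15: print(n,s[i],c[i],onz(C,*c[i],.015))
E
```

```text
t 2.35 tcp [ 0.3764 -0.2281  0.2022] yaw -17.75 w 0.0856 F [ 0.4 -0.5  0.4] q6 -0.33
(np.float64(251.58959432110026), np.float64(168.2388440074041))
green [197   0  11   6  18] [201.88888889   2.27777778] [ 0.3773894  -0.05014252  0.015     ]
green [243 127  12   8  86] [248.86046512 130.73255814] [ 0.38278398 -0.18685188  0.015     ]
```

View pics/wrist1.png

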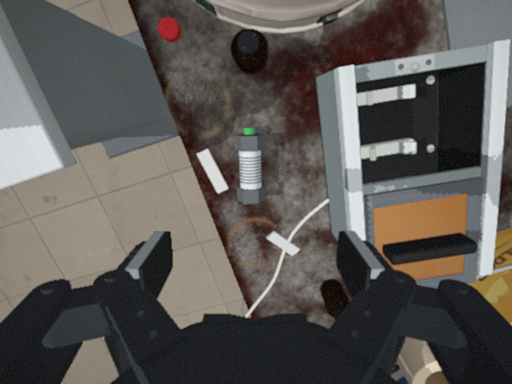

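The wrist view shows the torch upright in the image, from button (249,128) to head (250,203). The box is at upper right, with two white saddles near (388,96) and (388,150), and the guard bar is at (430,247).

Run:
```python
from h import *
C=cam("wrist")
for n,u,v,z in(("btn",249,128,.015),("tail end top",249,136,.03),("head end",250,203,.028),("barrel mid",250.3,169,.02),("rail FL",319,78,.091),("rail FLin",355,66,.091),("rail BL",505,40,.091),("rail BLin",487,45,.091),("sad1 back",415,91,.032),("sad2 back",416,147,.032),("bar L",385,250,.109),("bar R",475,240,.109),("bot1cap",250,40,.077),("post",415,66,.078)):
    print(n,np.round(onz(C,u,v,z),4))
go((.3724,-.229,.013),-17.5)
```

```text
btn [ 0.3855 -0.1853  0.015 ]
tail end top [ 0.3834 -0.1924  0.03  ]
head end [ 0.3604 -0.2668  0.028 ]
barrel mid [ 0.3726 -0.2299  0.02  ]
rail FL [ 0.4561 -0.1586  0.091 ]
rail FLin [ 0.4866 -0.1584  0.091 ]
rail BL [ 0.6091 -0.175   0.091 ]
rail BLin [ 0.5941 -0.1745  0.091 ]
sad1 back [ 0.563  -0.2002  0.032 ]
sad2 back [ 0.5548 -0.2592  0.032 ]
bar L [ 0.4738 -0.3202  0.109 ]
bar R [ 0.5552 -0.3364  0.109 ]
bot1cap [ 0.4114 -0.1114  0.077 ]
post [ 0.5413 -0.1737  0.078 ]
t 2.4 tcp [ 0.3776 -0.2289  0.2036] yaw -17.74 w 0.0856 F [ 0.8 -0.6 -0.2] q6 -0.33
units [ 3.81 -0.1   0.03] turn -0.05
```

```bash
python3 -m inch '[[[0.5,-0.1,0.03],0],[[0.6,0,0],0],[[0.6,0,0],0],[[0.6,0,0],0],[[0.6,0,0],0],[[0.5,0,0],0],[[0.37,0,0],0],[[0,0,0],0],[[0,0,0],0]]' - 80
python3 -m inch '[[[0,0,0],0],[[0,0,0],0],[[0,0,0],0],[[0,0,0],0],[[0,0,0],0],[[0,0,0],0],[[0,0,0],0]]' 1 80
```

```text
time: 3.3
tcp_pos: [0.3733, -0.2295, 0.0153]
orientation: [0.571, 0.416, -0.571, 0.418]
wrist_force: [0.3, 0.5, -0.1]
gripper_width: 0.0852
time: 4.0
tcp_pos: [0.3719, -0.2284, 0.0147]
orientation: [0.571, 0.417, -0.571, 0.417]
wrist_force: [-0.8, 1.9, 8.3]
gripper_width: 0.0227
```

```bash
python3 -m inch '[[[-0.2,0,0],0],[[-0.4,0,0],0],[[-0.4,0,0],0],[[-0.2,0,0],1],[[0,0,0],1],[[0,0,0],1],[[0,0,0],1],[[0,0,0],1],[[0,0,0],1],[[0,0,0],1],[[0,0,0],1],[[0,0,0],1]]' - 80
python3 -m inch '[[[0,0,0],1],[[0,0,0],1],[[0,0,0],1],[[0,0,0],1],[[0,0,0],1],[[0,0,0],1],[[0,0,0],0.9],[[0,0,0],0],[[0,0,0],0]]'
python3 - <<'E'
from h import *
st(); C,im=snap("wrist","wrist2.png")
go((.3846,-.239,.05),-97)
# predicted wall bottom/top line points
for y in(-.05,0,.05):
  for z in (0,.078):
    b=np.array([.4613,-.2486])+y*np.array([.122,.9925]); print(y,z,np.round(proj(C,(*b,z)),0))
E
```

```text
time: 5.2
tcp_pos: [0.3711, -0.2279, 0.0739]
orientation: [-0.687, -0.165, 0.688, -0.165]
wrist_force: [-0.3, 0.1, -2.0]
gripper_width: 0.0227
time: 6.1
tcp_pos: [0.3713, -0.228, 0.0739]
orientation: [-0.706, 0.044, 0.706, 0.044]
wrist_force: [-0.2, 0.1, -2.6]
gripper_width: 0.0223
t 6.1 tcp [ 0.3713 -0.228   0.0739] yaw -97.15 w 0.0223 F [-0.2  0.1 -2.6] q6 1.04
t 6.15 tcp [ 0.3714 -0.2281  0.0739] yaw -97.17 w 0.0224 F [ 0.7 -0.2 -1.4] q6 1.05
units [ 0.48  0.18 -0.29] turn -0.03
-0.05 0 [339.  72.]
-0.05 0.078 [393.  52.]
0 0 [267.  72.]
0 0.078 [275.  51.]
0.05 0 [195.  72.]
0.05 0.078 [156.  52.]
```

View pics/wrist2.png

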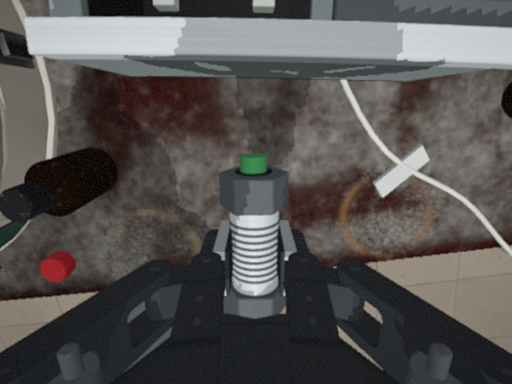

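The torch is held straight: button (254,157), axis vertical in the image. The wall bottom is at v≈78 against the predicted 72, and it's parallel to the image rows.

Run:
```python
from h import *
C=cam("wrist"); s,M=st()
f=lambda P:np.round(M.T@(P-s["tcp_pos"]),4)
for n,u,v,z in(("wallbot",260,78,0),("wall rail low front",260,56,.078),("btn tip",254,156,.0735),("cap front top edge",254,170,.0885),("cap rear L",231,207,.0735),("head start",254,292,.0735)):
    P=onz(C,u,v,z); print(n,np.round(P,4),"tool",f(P))
```

```text
t 6.15 tcp [ 0.3714 -0.2281  0.0739] yaw -97.17 w 0.0224 F [ 0.7 -0.2 -1.4] q6 1.05
wallbot [ 0.458  -0.2434  0.    ] tool [ 0.0739  0.0044 -0.0878]
wall rail low front [ 0.4603 -0.2422  0.078 ] tool [-0.0041  0.0029 -0.09  ]
btn tip [ 0.4175 -0.2342  0.0735] tool [ 0.0004  0.0003 -0.0465]
cap front top edge [ 0.4142 -0.2338  0.0885] tool [-0.0146  0.0003 -0.0432]
cap rear L [ 0.3932 -0.2195  0.0735] tool [ 0.0004 -0.0113 -0.0206]
head start [ 0.3416 -0.2246  0.0735] tool [0.0004 0.0003 0.0299]
```

```bash
python3 -m inch '[[[0.25,0,-0.2],0],[[0.25,0,-0.2],0],[[0,0,-0.2],0],[[0,0,-0.1],0],[[0,0,-0.04],0],[[0,0,-0.04],0],[[0,0,0],0],[[0,0,0],0]]' - 110
python3 -m inch '[[[0,0,-0.03],0],[[0,0,-0.03],0],[[0,0,-0.03],0],[[0,0,0],0]]'
python3 - <<'E'
from h import *
st()
E
```

```text
time: 6.95
tcp_pos: [0.41, -0.2331, 0.049]
orientation: [-0.706, 0.045, 0.706, 0.045]
wrist_force: [1.0, -0.2, -2.4]
gripper_width: 0.0216
time: 7.35
tcp_pos: [0.4138, -0.2332, 0.0484]
orientation: [-0.705, 0.044, 0.706, 0.045]
wrist_force: [-1.8, 0.8, -1.8]
gripper_width: 0.0219
t 7.35 tcp [ 0.4138 -0.2332  0.0484] yaw -97.25 w 0.0219 F [-1.8  0.8 -1.8] q6 1.09
```

Just in contact; continue pressing.

```bash
python3 -m inch '[[[0,0,-0.03],0],[[0,0,-0.03],0],[[0,0,0],0]]'
python3 -m inch '[[[0,0,-0.03],0],[[0,0,-0.03],0],[[0,0,0],0]]'
```

```text
time: 7.65
tcp_pos: [0.4177, -0.2342, 0.0488]
orientation: [-0.706, 0.045, 0.706, 0.045]
wrist_force: [-2.3, 0.1, 0.2]
gripper_width: 0.0215
time: 7.95
tcp_pos: [0.418, -0.2335, 0.048]
orientation: [-0.704, 0.044, 0.708, 0.045]
wrist_force: [-8.2, -1.4, 1.0]
gripper_width: 0.0214
```

```bash
python3 -m inch '[[[0,0,-0.03],0],[[0,0,-0.03],0],[[0,0,0],0]]'
python3 -m inch '[[[0,0,0.2],0],[[0,0,0.4],0],[[-0.2,0,0.4],0],[[-0.3,0,0],0],[[0,0,0],0],[[0,0,0],0]]'
python3 - <<'E'
from h import *
st(); C,im=snap("wrist","wrist3.png"); cv2.imwrite("pics/w3c.png",cv2.resize(im[120:320,180:340],None,fx=3,fy=3,interpolation=cv2.INTER_CUBIC))
E
```

```text
time: 8.25
tcp_pos: [0.4182, -0.233, 0.0473]
orientation: [-0.701, 0.043, 0.71, 0.046]
wrist_force: [-13.4, -1.7, 3.0]
gripper_width: 0.0217
time: 8.85
tcp_pos: [0.3756, -0.2294, 0.0746]
orientation: [0.707, -0.045, -0.704, -0.044]
wrist_force: [-0.6, -0.1, -1.5]
gripper_width: 0.0216
t 8.85 tcp [ 0.3756 -0.2294  0.0746] yaw -97.26 w 0.0216 F [-0.6 -0.1 -1.5] q6 1.05
```

View pics/w3c.png

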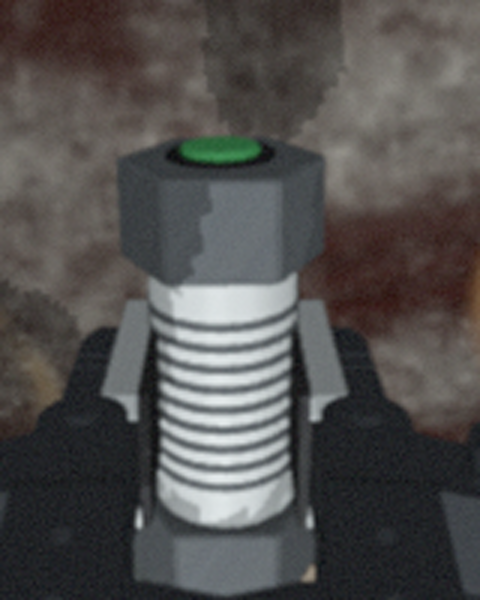

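The button is now nearly flush, so it has latched. The torch may have slid or tilted a little in the grip, so I'll measure that and the saddles.

Run:
```python
from h import *
C=cam("wrist"); s,M=st(); z=s["tcp_pos"][2]
f=lambda P:np.round(M.T@(P-s["tcp_pos"]),4)
for n,u,v,dz in(("btn",180+221/3,120+150/3,0),("cap front top edge",180+222/3,120+178/3,.015),("cap rear top edge",253,120+285/3,.015),("cap front side corner R",180+325/3,120+160/3,0),("cap front L",180+118/3,120+160/3,0),("cap rear side L",180+125/3,120+265/3,0),("cap rear side R",180+322/3,120+262/3,0),("head start",180+222/3,120+520/3,.0)):
    P=onz(C,u,v,z+dz); print(n,"tool",f(P))
c=np.array([.5308,-.2571]); c-=np.array([.9925,-.122])*.002
go((*(c+.034*np.array([.122,.9925])),.15),-7)
```

```text
t 8.9 tcp [ 0.3751 -0.229   0.0741] yaw -97.25 w 0.0213 F [-0.1  0.8 -1.5] q6 1.05
btn tool [ 0.0001  0.0002 -0.0397]
cap front top edge tool [-0.0149  0.0003 -0.0391]
cap rear top edge tool [-0.0149 -0.0001 -0.0225]
cap front side corner R tool [ 0.0001  0.017  -0.0381]
cap front L tool [ 0.0001 -0.0165 -0.0381]
cap rear side L tool [ 0.    -0.016 -0.02 ]
cap rear side R tool [ 0.0001  0.0171 -0.0205]
head start tool [-0.0001  0.0003  0.0304]
t 8.9 tcp [ 0.3751 -0.229   0.0741] yaw -97.25 w 0.0213 F [-0.1  0.8 -1.5] q6 1.05
units [-1.51 -0.51 -3.12] turn -18.05
```

```bash
python3 -m inch '[[[-0.4,0,0.1],-1],[[-0.5,0,0.1],-1],[[-0.5,0,0],-1],[[-0.3,0,0],-1],[[0,0,0],-1],[[0,0,0],-1],[[0,0,0],-1],[[0,0,0],-1],[[0,0,0],-1],[[0,0,0],-1],[[0,0,0],-1],[[0,0,0],-1]]' - 80 >/dev/null
python3 -m inch '[[[0,0,0],-1],[[0,0,0],-1],[[0,0,0],-1],[[0,0,0],-1],[[0,0,0],-1],[[0,0,0],-1],[[0,0.4,0.2],0],[[0,0.5,0.2],0],[[0,0.5,0.2],0],[[0,0.5,0.2],0],[[0,0.5,0.2],0],[[0,0.3,0.2],0]]'
python3 - <<'E'
from h import *
go((.533,-.2234,.16),-7)
E
```

```text
time: 11.3
tcp_pos: [0.4926, -0.3048, 0.1578]
orientation: [0.531, 0.467, -0.53, 0.468]
wrist_force: [0.2, -0.4, -1.5]
gripper_width: 0.0218
t 11.3 tcp [ 0.4926 -0.3048  0.1578] yaw -7.2 w 0.0218 F [ 0.2 -0.4 -1.5] q6 -0.5
units [-0.04  0.6  -1.72] turn -0.04
```

```bash
python3 -m inch '[[[0,0.3,0],0],[[0,0.3,0],0],[[0,0,0],0],[[0,0,0],0]]' >/dev/null
python3 - <<'E'
from h import *
st(); C,im=snap("wrist","wrist4.png"); cv2.imwrite("pics/w4.png",cv2.resize(im,(768,576),interpolation=cv2.INTER_CUBIC))
E
```

```text
t 11.7 tcp [ 0.5198 -0.3075  0.1576] yaw -7.21 w 0.0218 F [ 0.2 -0.4 -1.4] q6 -0.48
```

View pics/w4.png

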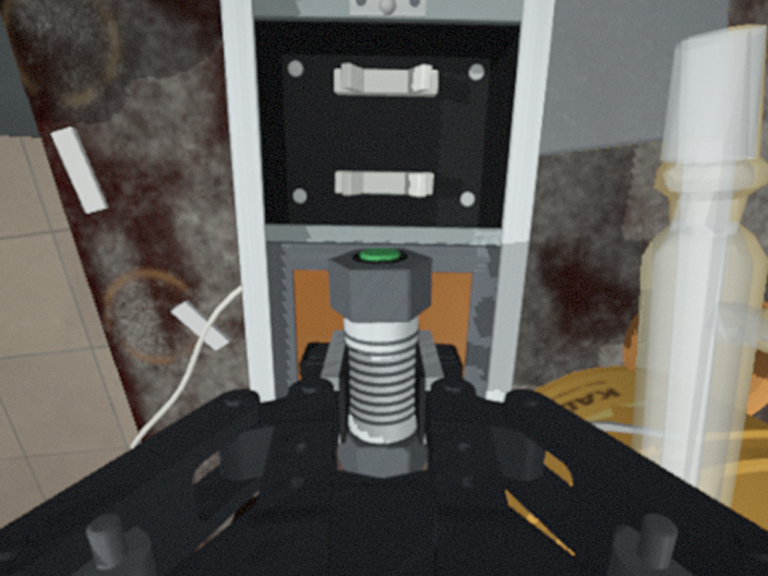

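The wrist view (1.5x) shows both saddles centred at about (386,80) and (384.5,183), with the torch parallel to the bay. A white tube stands on the right, so I'll triangulate its clearance along with the saddle centres.

Run:
```python
from h import *
C=cam("wrist"); s,M=st(); S=cam("scene")
q=lambda u,v:(u/1.5-.17,v/1.5-.17)
def tri(a,b):
    p1,d1=a;p2,d2=b; A=np.stack([d1,-d2],1); t=np.linalg.lstsq(A,p2-p1,rcond=None)[0]; x,y=p1+d1*t[0],p2+d2*t[1]; return np.round((x+y)/2,3),round(np.linalg.norm(x-y),3)
print("tube end",tri(ray(C,*q(720,35)),ray(S,294,129)))
for z in(.1,.15,.2,.25): print(z,onz(C,*q(665,100),z),onz(S,294,129,z))
P=[]
for n,u,v,z in(("up saddle top L",336,80,.032),("up R",437,78,.032),("lo L",336,184,.032),("lo R",433,183,.032),("railL in",258,130,.091),("railR in",516,130,.091),("post front edge",386,22,.078),("partition",385,232,.078)):
    p=onz(C,*q(u,v),z); P.append(p); print(n,np.round(p,4))
c=np.mean(P[:4],0); print("cradle est",c,"rails mid",(P[4]+P[5])/2)
go((*c[:2],.16),-7)
```

```text
t 11.75 tcp [ 0.5193 -0.3075  0.1577] yaw -7.23 w 0.0219 F [-0.7 -0.8 -1.9] q6 -0.48
tube end (array([ 0.659, -0.21 ,  0.12 ]), np.float64(0.003))
0.1 [ 0.65035669 -0.22926576  0.1       ] [ 0.68109199 -0.1974258   0.1       ]
0.15 [ 0.61805284 -0.23148334  0.15      ] [ 0.63147819 -0.22960551  0.15      ]
0.2 [ 0.58574899 -0.23370092  0.2       ] [ 0.58186439 -0.26178523  0.2       ]
0.25 [ 0.55344514 -0.2359185   0.25      ] [ 0.53225059 -0.29396495  0.25      ]
up saddle top L [ 0.5073 -0.193   0.032 ]
up R [ 0.5641 -0.1991  0.032 ]
lo L [ 0.4984 -0.2501  0.032 ]
lo R [ 0.5564 -0.2569  0.032 ]
railL in [ 0.474  -0.2192  0.091 ]
railR in [ 0.5892 -0.2338  0.091 ]
post front edge [ 0.537  -0.1799  0.078 ]
partition [ 0.5248 -0.2747  0.078 ]
cradle est [ 0.53153256 -0.2247661   0.032     ] rails mid [ 0.53158618 -0.22648809  0.091     ]
t 11.75 tcp [ 0.5193 -0.3075  0.1577] yaw -7.23 w 0.0219 F [-0.7 -0.8 -1.9] q6 -0.48
units [-0.04  0.03 -1.67] turn -0.05
```

```bash
python3 -m inch '[[[0,0.03,-0.3],0],[[0,0,-0.3],0],[[0,0,-0.3],0],[[0,0,-0.3],0],[[0,0,-0.3],0],[[0,0,-0.16],0],[[0,0,0],0],[[0.4,0,0],0],[[0.5,0,0],0],[[0.5,0,0],0],[[0.4,0,0],0],[[0,0,0],0]]'
python3 - <<'E'
from h import *
go((.5318,-.2250,.032),-7)
C,im=snap("wrist","wrist5.png"); cv2.imwrite("pics/w5.png",cv2.resize(im[60:340,120:400],None,fx=2,fy=2,interpolation=cv2.INTER_CUBIC))
E
```

```text
time: 12.95
tcp_pos: [0.5294, -0.2251, 0.0655]
orientation: [-0.53, -0.47, 0.532, -0.465]
wrist_force: [-1.7, -0.3, -2.3]
gripper_width: 0.0214
t 12.95 tcp [ 0.5294 -0.2251  0.0655] yaw -7.28 w 0.0214 F [-1.7 -0.3 -2.3] q6 -0.35
units [ 0.67  0.05 -0.01] turn -0.06
```

View pics/w5.png

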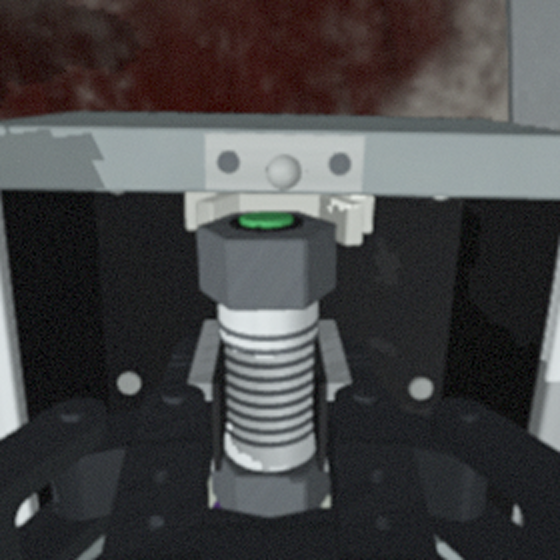

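The torch sits about 3 mm left of the saddle centre (crop 267 against 280, allowing for depth), so I'll shift +y and lower.

```bash
python3 -m inch '[[[0,0.06,0],0],[[0.2,0,0],0],[[0.2,0,0],0],[[0.16,0,0],0],[[0,0,0],0],[[0,0,0],0]]'
python3 -m inch '[[[0.04,0,0],0],[[0.04,0,0],0],[[0,0,0],0]]'
python3 - <<'E'
from h import *
go((.5318,-.2250,.032),-7)
E
```

```text
time: 13.6
tcp_pos: [0.5346, -0.226, 0.0402]
orientation: [-0.53, -0.468, 0.531, -0.467]
wrist_force: [0.1, -0.5, -1.2]
gripper_width: 0.0217
time: 13.9
tcp_pos: [0.535, -0.2262, 0.0367]
orientation: [-0.531, -0.467, 0.531, -0.467]
wrist_force: [-0.2, 0.2, -1.5]
gripper_width: 0.0216
t 13.9 tcp [ 0.535  -0.2262  0.0367] yaw -7.25 w 0.0216 F [-0.2  0.2 -1.5] q6 -0.35
units [ 0.09 -0.07 -0.02] turn -0.05
```

```bash
python3 -m inch '[[[0.04,-0.02,0],0],[[0.03,0,0],0],[[0,0,0],0]]'
python3 -m inch '[[[0.03,0,0],0],[[0,0,0],0],[[0,0,0],0]]'
```

```text
time: 14.2
tcp_pos: [0.5336, -0.226, 0.0331]
orientation: [-0.53, -0.468, 0.531, -0.467]
wrist_force: [-0.8, -0.3, -1.0]
gripper_width: 0.0214
time: 14.5
tcp_pos: [0.5335, -0.2261, 0.032]
orientation: [-0.53, -0.468, 0.531, -0.467]
wrist_force: [-4.3, 1.2, 4.4]
gripper_width: 0.0218
```

```bash
python3 -m inch '[[[0,-0.02,0],0],[[0,0,0],0],[[0,0,0],0],[[0,0,0],0],[[0,0,0],0]]' -0.1
python3 -m inch '[[[-0.1,0,0],0],[[-0.3,0,0],0],[[-0.5,0,0],0],[[-0.5,0,0],0],[[-0.5,0,0],0],[[-0.5,0,0],0],[[-0.4,0,0],0],[[0,0,0.4],0],[[0,0,0.5],0],[[0,0,0.5],0],[[0,0,0],0],[[0,0,0],0]]'
python3 - <<'E'
from h import *
st(); C,im=snap("wrist","wrist6.png"); cv2.imwrite("pics/w6.png",im[0:300,100:420].repeat(2,0).repeat(2,1))
E
```

```text
time: 15.0
tcp_pos: [0.5329, -0.2259, 0.0317]
orientation: [-0.531, -0.468, 0.531, -0.467]
wrist_force: [-2.8, 0.8, 1.6]
gripper_width: 0.047
time: 16.2
tcp_pos: [0.5248, -0.2959, 0.173]
orientation: [0.531, 0.466, -0.531, 0.468]
wrist_force: [-0.4, 1.0, 0.6]
gripper_width: 0.0469
t 16.2 tcp [ 0.5248 -0.2959  0.173 ] yaw -7.33 w 0.0469 F [-0.4  1.   0.6] q6 -0.46
```

View pics/w6.png

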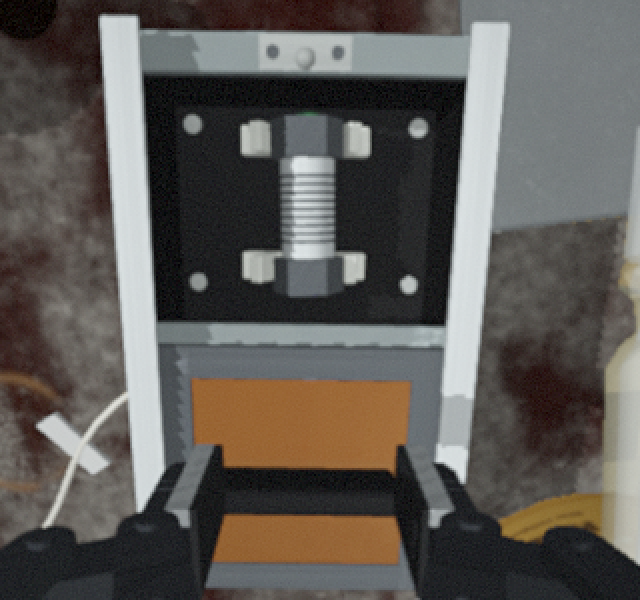

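The torch is lying in both saddles with its head towards the plate. Before pushing, I'll check tube clearance and get the bar's position.

Run:
```python
from h import *
C=cam("wrist"); S=cam("scene")
# scene tube lower-left edge line through crop pts (400,15)->(600,140)
a=np.array([190+400/4,125+15/4]);b=np.array([190+600/4,125+140/4])
for u,v in((402,225),(402,260),(415,120)):
  for z in np.arange(.08,.3,.02):
    P=onz(C,u,v,z); x=np.array(proj(S,P)); d=np.cross(b-a,x-a)/np.linalg.norm(b-a)
    if abs(d)<12: print(u,v,np.round(P,3),round(d,1))
for u,v in((100+305/2,490/2),): print("bar top",onz(C,u,v,.109))
go((.514,-.370,.2),-7)
```

```text
402 225 [ 0.65  -0.343  0.08 ] 9.7
402 225 [ 0.639 -0.333  0.1  ] 7.6
402 225 [ 0.629 -0.322  0.12 ] 5.5
402 225 [ 0.618 -0.312  0.14 ] 3.3
402 225 [ 0.608 -0.301  0.16 ] 0.9
402 225 [ 0.598 -0.291  0.18 ] -1.5
402 225 [ 0.587 -0.28   0.2  ] -3.9
402 225 [ 0.577 -0.27   0.22 ] -6.5
402 225 [ 0.566 -0.259  0.24 ] -9.2
402 260 [ 0.651 -0.379  0.08 ] 9.0
402 260 [ 0.64  -0.365  0.1  ] 6.9
402 260 [ 0.63  -0.351  0.12 ] 4.8
402 260 [ 0.619 -0.338  0.14 ] 2.6
402 260 [ 0.609 -0.324  0.16 ] 0.4
402 260 [ 0.598 -0.31   0.18 ] -2.0
402 260 [ 0.588 -0.297  0.2  ] -4.4
402 260 [ 0.577 -0.283  0.22 ] -6.9
402 260 [ 0.567 -0.269  0.24 ] -9.6
415 120 [ 0.658 -0.253  0.08 ] 8.4
415 120 [ 0.647 -0.251  0.1  ] 6.5
415 120 [ 0.636 -0.248  0.12 ] 4.5
415 120 [ 0.625 -0.246  0.14 ] 2.5
415 120 [ 0.614 -0.243  0.16 ] 0.3
415 120 [ 0.602 -0.241  0.18 ] -2.0
415 120 [ 0.591 -0.238  0.2  ] -4.3
415 120 [ 0.58  -0.236  0.22 ] -6.8
415 120 [ 0.569 -0.233  0.24 ] -9.4
bar top [ 0.51861004 -0.32993599  0.109     ]
t 16.25 tcp [ 0.5247 -0.2952  0.1727] yaw -7.27 w 0.0469 F [ 0.5  0.4 -0.7] q6 -0.46
units [-0.55 -0.02  1.51] turn -0.05<stdin>:7: DeprecationWarning: Arrays of 2-dimensional vectors are deprecated. Use arrays of 3-dimensional vectors instead. (deprecated in NumPy 2.0)
```

```bash
python3 -m inch '[[[0,0,0.3],0],[[0,0,0.3],0],[[0,0,0.3],0],[[0,0,0.3],0],[[0,0,0.32],0],[[0.3,0,0],0],[[0.4,0,0],0],[[0.4,0,0],0],[[0.25,0,0],0],[[0,0,0],0],[[0,0,0],0]]' 1 40
python3 - <<'E'
from h import *
go((.514,-.370,.103),-7)
C,im=snap("wrist","wrist7.png"); cv2.imwrite("pics/w7.png",im[0:384,60:460].repeat(1,0))
E
```

```text
time: 17.35
tcp_pos: [0.5146, -0.3706, 0.1039]
orientation: [-0.531, -0.468, 0.531, -0.467]
wrist_force: [-0.5, -0.4, 0.7]
gripper_width: -0.0001
t 17.35 tcp [ 0.5146 -0.3706  0.1039] yaw -7.25 w -0.0001 F [-0.5 -0.4  0.7] q6 -0.57
units [ 0.02 -0.01 -0.01] turn -0.05
```

View pics/w7.png

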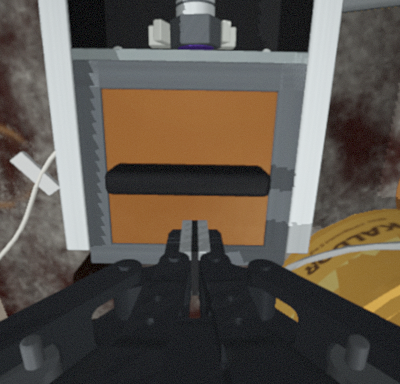

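The closed fingers sit behind the bar and are centred on it. Pushing.

```bash
python3 -m inch '[[[0,0,-0.1],0],[[0,0,-0.15],0],[[0,0,-0.2],0],[[0,0,-0.2],0],[[0,0,-0.2],0],[[0,0,-0.2],0],[[0,0,-0.2],0],[[0,0,-0.2],0],[[0,0,-0.2],0],[[0,0,-0.2],0],[[0,0,-0.2],0],[[0,0,0],0]]'
python3 -m inch '[[[0,0,-0.06],0],[[0,0,-0.06],0],[[0,0,-0.06],0],[[0,0,-0.06],0],[[0,0,-0.06],0],[[0,0,0],0]]'
python3 - <<'E'
from h import *
go((.5277+.022*.122,-.2589+.022*.9925,.103),-7)
E
```

```text
time: 18.6
tcp_pos: [0.527, -0.267, 0.1037]
orientation: [-0.53, -0.469, 0.53, -0.467]
wrist_force: [-0.9, -0.1, 0.3]
gripper_width: 0.0
time: 19.2
tcp_pos: [0.5295, -0.2537, 0.1042]
orientation: [0.531, 0.468, -0.53, 0.467]
wrist_force: [0.2, 0.1, 0.3]
gripper_width: 0.0001
t 19.2 tcp [ 0.5295 -0.2537  0.1042] yaw -7.26 w 0.0001 F [0.2 0.1 0.3] q6 -0.4
units [ 0.02 -0.02 -0.33] turn -0.05
```

```bash
python3 -m inch '[[[0,0,-0.06],0],[[0,0,-0.06],0],[[0,0,0],0]]'
python3 -m inch '[[[0,0,-0.06],0],[[0,0,-0.06],0],[[0,0,0],0]]'
python3 -m inch '[[[0,0,-0.05],0],[[0,0,-0.05],0],[[0,0,0],0]]'
python3 -m inch '[[[0,0,-0.04],0],[[0,0,0],0]]'
```

```text
time: 19.5
tcp_pos: [0.5305, -0.2483, 0.1044]
orientation: [-0.53, -0.467, 0.531, -0.468]
wrist_force: [-0.8, -2.7, -1.4]
gripper_width: 0.0
time: 19.8
tcp_pos: [0.5314, -0.2419, 0.1045]
orientation: [0.531, 0.467, -0.53, 0.467]
wrist_force: [-0.3, -0.3, -0.3]
gripper_width: -0.0002
time: 20.1
tcp_pos: [0.5317, -0.2366, 0.1042]
orientation: [0.531, 0.468, -0.53, 0.467]
wrist_force: [-0.7, -0.0, 0.3]
gripper_width: 0.0001
time: 20.3
tcp_pos: [0.5318, -0.236, 0.1043]
orientation: [-0.53, -0.467, 0.531, -0.468]
wrist_force: [-0.1, -3.9, -0.7]
gripper_width: -0.0
```

```bash
python3 -m inch '[[[0,0,-0.04],0],[[0,0,0],0],[[0,0,0],0]]'
python3 -m inch '[[[0,0,-0.04],0],[[0,0,0],0],[[0,0,0],0]]'
python3 -m inch '[[[0,0,-0.04],0],[[0,0,0],0],[[0,0,0],0]]'
```

```text
time: 20.6
tcp_pos: [0.5319, -0.2359, 0.1044]
orientation: [-0.529, -0.466, 0.531, -0.469]
wrist_force: [-1.9, -9.1, -2.0]
gripper_width: -0.0001
time: 20.9
tcp_pos: [0.5319, -0.2358, 0.1044]
orientation: [-0.528, -0.466, 0.532, -0.47]
wrist_force: [-2.8, -12.1, -3.2]
gripper_width: -0.0
time: 21.2
tcp_pos: [0.532, -0.2357, 0.1045]
orientation: [-0.527, -0.465, 0.533, -0.471]
wrist_force: [-4.3, -17.2, -4.4]
gripper_width: 0.0004
```

A hard stop at 17 N with no motion is well above the catch's roughly 8.5 N. I'll back off, rise and look.

```bash
python3 -m inch '[[[0,0,0.2],0],[[0,0,0.3],0],[[-0.3,0,0],0],[[-0.5,0,0],0],[[-0.5,0,0],0],[[-0.5,0,0],0],[[-0.5,0,0],0],[[0,0,0.3],0],[[0,0,0.3],0],[[0,0,0],0],[[0,0,0],0]]'
python3 - <<'E'
from h import *
st(); C,im=snap("wrist","wrist8.png"); S,sc=snap("scene","scene8.png")
cv2.imwrite("pics/f8.png",np.hstack([cv2.resize(im[0:300,110:410],(400,400)),cv2.resize(sc[125:275,190:340],(400,400),interpolation=cv2.INTER_CUBIC)]))
o=np.array([.5277,-.2589])
for y in(.033,.045): print(proj(C,(*(o+y*np.array([.122,.9925])),.109)))
E
```

```text
time: 22.3
tcp_pos: [0.5246, -0.284, 0.2176]
orientation: [-0.531, -0.468, 0.531, -0.466]
wrist_force: [0.2, 0.1, -0.8]
gripper_width: 0.0
t 22.3 tcp [ 0.5246 -0.284   0.2176] yaw -7.34 w 0.0 F [ 0.2  0.1 -0.8] q6 -0.44
(np.float64(254.57856568469725), np.float64(119.0360975276359))
(np.float64(254.49845553698086), np.float64(104.23070095247307))
```

View pics/f8.png

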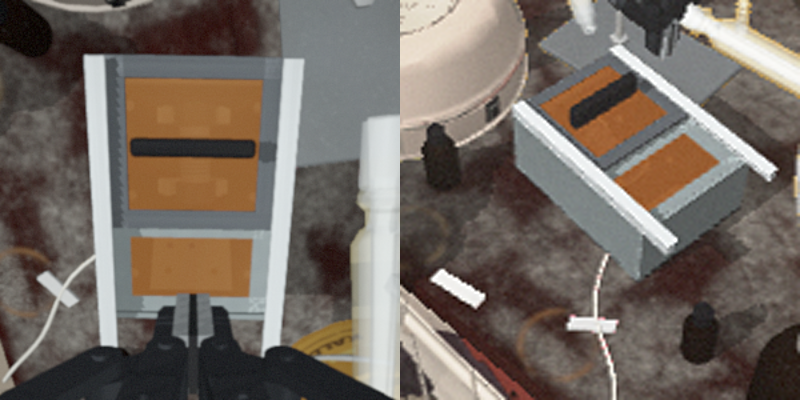

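The guard bar is at v≈111 and the shut position predicts 104–119. The pane reaches the end post, and both bottles are upright where they were. Handing in.

```bash
python3 -c "
from bench import workorder,manip
print(manip.state()['time'],workorder.hand_in())"
```

```text
the job is handed in; nothing more can be done
22.4 None
```

The job is done and handed in at 22.4 s of the 54 s allowed; no verdict was reported.

- **Torch on:** I gripped the torch by its barrel and pressed the tail button against the box's front wall. The push reached 13 N. In the close-up afterwards the button stayed in, almost flush with the cap.
- **Torch placed:** I laid it in the two saddles with the lens towards the plate and let go. The picture after release shows it seated in both. On touching down there was a small sideways force of about 4 N, which disappeared once I had released and lifted clear.
- **Guard shut:** I pushed the bar until it would not move any further at 17 N, well above the roughly 8.5 N that slide and catch together need. The bar then sat where the shut position predicts, to about 1 mm in the picture.
- **Catch:** I did not see the click itself. I inferred it from the hard stop and the bar's position.
- **Bottles and arm:** Both bottles are still standing where they were, and the arm is clear of everything.

No check failed. Different views disagreed by a few millimetres on the box position (one early reading was about 2 cm off because I had picked the wrong edge). I corrected for this from close by before pressing and placing.

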